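# Square the slide box into its corner fence

## Robot

A 6-joint arm with a two-finger parallel gripper is mounted at the origin on the work surface. World frame = base frame: x ahead of the robot, y to its left, z up, the work surface at z = 0. Lengths are in mm, angles in rad, forces in N, time in s.
With the tool pointing down it reaches from about 375 to 925 mm from the base axis. Payload 5.7 kg.
Tool frame: the origin (TCP) lies between the finger pads; the fingertips stand 17 mm ahead of it and the grasp point (between the pads) lies 2 mm behind it; z points along the fingers, y is the direction in which the jaws open and shut (so a half turn about z gives the same grasp; the last joint's range is limited). The gripper opens to 88 mm and grips with 3 to 60 N. Pads are 20 mm wide; open, the fingers measure 115 mm over their backs; the gripper's body (75 mm by 178 mm) begins 61 mm behind the grasp point.
Start: joints at [-1.289, 0.359, 1.51, -0, 1.272, -0.115], TCP at [231.864, -553.356, 239.623] pointing down, gripper open.
Joint ranges: [-2.97, 2.97], [-1.01, 2.36], [0.21, 2.38], [-0.96, 4.11], [0.2, 2.71], [-2.98, 2.98]. Speed limits (rad/s): [2.39, 2.39, 3.14, 3.14, 3.14, 3.14].

## Interface

Orientations are given as [roll, pitch, yaw] about the fixed x, y, z axes, in that order (R = Rz(yaw) Ry(pitch) Rx(roll)).
In Python, from rig import ctrl, imaging, sign_off gives the robot as it stands.
- The arm moves only by the tool play_rows, never from a script. Its argument "increments" is text: rows parted by semicolons, each of 4 numbers parted by spaces: the shift along the tool's x, y, z in m, then the turn about the tool's z in degrees. In form: dx dy dz turn; .... A call has 1 to 5 rows; each row shifts and turns the commanded pose from where the row before left it, along the tool's axes as they then stand; what a row does not reach is not made up. A row lasts 1/10 s, in which the tool goes at most 50 mm and 8.59 degrees, less where a joint would pass 70% of its speed; a pose out of reach is approached as far as the arm can. A call with a gripper value outside its range is refused whole. "grip" is the closure, from 0 (fully open) to 1 (shut), set as the call begins (left out, the last holds). The fingers move at their own pace and stop on an object; "grip_force" is the grip in N (left out, the last holds). Time passes only in rows, so rows that do not move let the fingers close. It gives the time, the measured TCP pose, the force and the opening at its end, in the units of the state.
- ctrl.get_state(): the state, without advancing time (a new reading comes with each control period).
- imaging.capture(name): name is "scene" or "top" or "wrist"; returns a dict with "img" (384x512x3 uint8, red, green, blue), "fx", "fy", "cx", "cy" (pixels), "R" (3x3) and "t" (3): a world point X has camera coordinates R X + t. Camera axes: x right, y down, z forward; pixel columns grow to the right and rows downward; lengths in mm; the calibration is good to about 2 mm. A picture is of the moment at which its call begins. There is no depth.
- sign_off(): hands the job in, once; it reports no verdict.
The state is a dict: "t": time; "q": joint angles; "joint_vel": joint speeds; "joint_efforts": joint torques, N m; "tool_pos": TCP position; "ee_rot": TCP orientation; "contact_force": force on the tool from outside, world axes, zero at the start; "moment": the same for the moment, N m; "gripper_width": opening from 0.0 (shut) to 1.0 (fully open).
Only numpy, scipy, OpenCV 4.12 (cv2) and the standard library are available. Lean on these libraries where they do the work, as an engineer would, in place of code of your own. Each camera call takes 0.05 s, during which the arm holds its last target. There are 200 camera calls.

## Task

Push the large wooden slide box along the desk into the corner of the low metal fence beside the microscope, until one long side lies flush against the long rail and one end is right up against the short stop. Only push it with the fingers: do not pick it up or tip it. Leave the small box, paperweight and stamp where they are, and draw the hand clear when done.

Things in the scene. Friction and masses are not known exactly. Their poses are not given: they have to be found in the camera images.
- slide_box: Large closed box of pale wood, loose, 0.35 to 0.7 kg (2 to 10 N slides it): 100 mm along its x, 160 mm along its y, 50 mm high, plain upright sides (clasps lie flat), too wide to grasp. Origin: centre of its underside; z up. Starts clear of the fence on the robot's side of the long rail, to the right of the stop, turned up to 0.5 rad from the fence's axes.
- fence: Fixed aluminium L, 25 mm high, arms 12 mm thick. Origin: inside corner at desk height; x points away from the robot (turned up to 0.2 rad), z up. Long rail's inner face: plane x = 0, y = 0 to -250 mm (thickness on +x). Short stop's inner face: plane y = 0, x = 0 to -110 mm (thickness on +y). Fully home, the slide box's centre is at x = -50, y = -80 mm here, its y along this y.
- small_box: Bystander: small pale wooden box, 50 x 75 x 32 mm, loose. Origin: centre of its underside. Stands left of the stop, or between the stop and the robot.
- paperweight: Bystander: green glass paperweight, round, 68 mm across, 34 mm high, loose. Origin: centre of its underside. Stands left of the stop, or between the stop and the robot.
- stamp: Bystander: brown wooden hand stamp with a turned handle, 44 mm across, 62 mm high, loose. Origin: centre of its underside. Stands left of the stop, or between the stop and the robot.
- microscope: Black microscope, fixed to the desk left of the stop: foot 170 (x) x 120 (y) mm, about 330 mm high. Origin: centre of the foot's underside.
There are look-alikes about, which are no part of the job. Leave any green, orange or red look-alike of the slide_box alone.

How it is judged:
By the outcome, as a careful person would: the job done as asked, in the order asked, and still so for the second after the job is handed in, with the robot touching nothing.
It also fails if it takes over 48 s, if anything falls off the work surface, if the arm or the gripper's body presses on something with over 40 N, if the wrist force passes 120 N, or if a joint passes its speed limit or range.

## Working session

There is one attempt and no reset: what is moved stays moved. The work goes in short steps, Python scripts to look and compute and a tool call to move; the robot and the scene stay as the last step left them, time stands still between calls to the robot, and variables do not carry over. Pictures are saved under pics/ and viewed, about 8 in all and at most 12, crops included, and the job is handed in when it is done.

Besides the shell and the picture viewer there is one more tool, called in YAML: its name, and indented under it one key for each argument. play_rows: Moves the arm, as the interface text tells. Its arguments: {"type":"object","properties":{"increments":{"type":"string"},"grip":{"type":"number"},"grip_force":{"type":"number"}},"required":["increments"]}

```bash
mkdir -p pics; ls
python3 - <<'E'
from rig import ctrl, imaging
import cv2, numpy as np, pickle
for n in ("scene","top"):
    c=imaging.capture(n); cv2.imwrite(f"pics/{n}0.png",cv2.resize(c["img"][:,:,::-1],(800,600),interpolation=cv2.INTER_CUBIC)); pickle.dump(c,open(f"pics/{n}0.pkl","wb"))
    print(n,c["fx"],c["cx"],c["cy"],-c["R"].T@c["t"])
s=ctrl.get_state(); print(s["t"],s["tool_pos"],s["ee_rot"],s["gripper_width"])
E
```

```text
pics
scene 394.2515824926041 249.1986502752662 197.29980719274454 [1208.85313326 -144.27856251 1023.43353564]
top 356.09053049984317 254.25044984015005 181.5342778772643 [361.80589534  52.68334931 860.03239396]
0.1 [ 231.70237919 -552.7990603   238.90244533] [-3.13994606e+00 -1.92194541e-04  3.96793904e-01] 0.9979516293225515
```

View pics/top0.png

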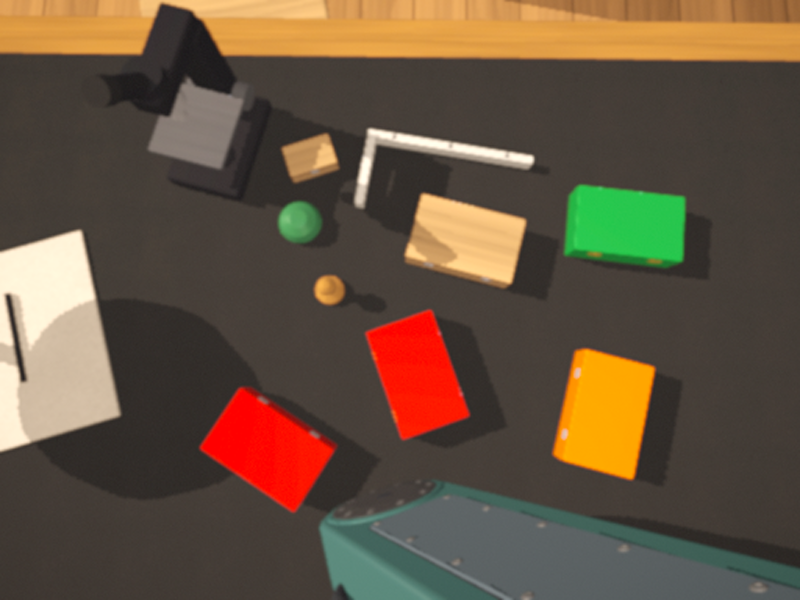

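View pics/scene0.png

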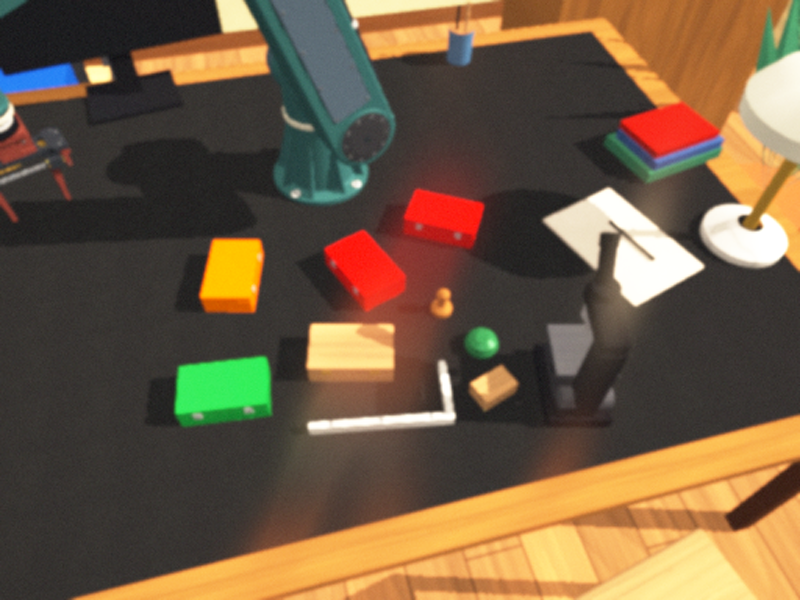

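Top view: pale box at about (422,194), (526,218), (511,287), (405,258). Fence corner is near (370,130), with the rail end at (533,160) and the stop end at (360,205). The red box at (370–465, 312–437) and the green box at x>565 sit close to the pushing area. I'll fit the box and fence outlines in both views.

```bash
cat > h.py <<'E'
import numpy as np, cv2
from scipy.optimize import minimize
def proj(c,P):
    X=np.asarray(P)@c["R"].T+c["t"]; return np.c_[c["fx"]*X[:,0]/X[:,2]+c["cx"], c["fy"]*X[:,1]/X[:,2]+c["cy"]]
def prism(poly,h,pose):
    x,y,a=pose; R=np.array([[np.cos(a),-np.sin(a)],[np.sin(a),np.cos(a)]])
    p=np.asarray(poly)@R.T+[x,y]; return np.r_[np.c_[p,0*p[:,0]],np.c_[p,0*p[:,0]+h]]
BOX=[[[-50,-80],[50,-80],[50,80],[-50,80]]]
FEN=[[[0,-250],[12,-250],[12,12],[0,12]],[[-110,0],[12,0],[12,12],[-110,12]]]
S=4
def sil(c,polys,h,pose):
    m=np.zeros((384*S,512*S),np.uint8)
    for q in polys:
        u=proj(c,prism(q,h,pose)); cv2.fillConvexPoly(m,cv2.convexHull(np.round(((u+.5)*S-.5)*16).astype(np.int32)),1,shift=4)
    return cv2.resize(m.astype(np.float32),(512,384),interpolation=cv2.INTER_AREA)
def mask(c,kind):
    hsv=cv2.cvtColor(c["img"],cv2.COLOR_RGB2HSV); H,s,v=cv2.split(hsv)
    m=((H>8)&(H<26)&(s>60)&(v>85)&(s<190)) if kind=="box" else ((v>105)&(s<60))
    return m.astype(np.uint8)
def fit(cs,kind,p0,pad=14):
    polys,h=(BOX,50) if kind=="box" else (FEN,25)
    ms=[]
    for c in cs:
        roi=cv2.dilate((sil(c,polys,h,p0)>0).astype(np.uint8),np.ones((2*pad+1,)*2)); ms.append(mask(c,kind)*roi)
    f=lambda p:sum(np.abs(sil(c,polys,h,(p[0],p[1],p[2]/100))-m).sum() for c,m in zip(cs,ms))
    p=np.array([p0[0],p0[1],p0[2]*100])
    for d in (15,4):
        r=minimize(f,p,method="Nelder-Mead",options=dict(initial_simplex=[p,*(p+np.eye(3)*d)],maxiter=150)); p=r.x
    return np.array([p[0],p[1],p[2]/100]),r.fun,[m.sum() for m in ms]
def overlay(c,items,fn,z=None):
    im=np.ascontiguousarray(cv2.resize(c["img"][:,:,::-1],None,fx=3,fy=3,interpolation=cv2.INTER_CUBIC))
    for polys,h,pose in items:
        for q in polys:
            u=np.round((proj(c,prism(q,h,pose))+.5)*3).astype(np.int32); n=len(u)//2
            cv2.polylines(im,[u[:n]],True,(255,0,255),1); cv2.polylines(im,[u[n:]],True,(255,255,0),1)
    if z: x,y,w,hh=[3*k for k in z]; im=im[y:y+hh,x:x+w]
    cv2.imwrite(fn,im)
def unproj(c,px,z):
    d=c["R"].T@np.array([(px[0]-c["cx"])/c["fx"],(px[1]-c["cy"])/c["fy"],1]); o=-c["R"].T@c["t"]; return o+d*(z-o[2])/d[2]
def infence(f,b):
    a=f[2]; d=b[:2]-f[:2]; return np.array([np.cos(a)*d[0]+np.sin(a)*d[1],-np.sin(a)*d[0]+np.cos(a)*d[1],b[2]-a])
E
python3 - <<'E'
from h import *; import pickle
cs=[pickle.load(open(f"pics/{n}0.pkl","rb")) for n in ("top","scene")]; t=cs[0]; k=1.5625
U=lambda x,y,z:unproj(t,(x/k,y/k),z)
A,B=U(375,134,25),U(531,163,25); print("rail",A,B,np.linalg.norm(A-B),"stop end",U(360,205,25))
print("boxc",U(466,236,50)); bl,br=U(422,194,50),U(526,218,50); print(bl,br)
f0=(A[0]-12,A[1],np.arctan2(A[1]-B[1],A[0]-B[0])-np.pi/2); bc=U(466,236,50); b0=(bc[0],bc[1],np.arctan2(bl[1]-br[1],bl[0]-br[0])-np.pi/2)
print(f0,b0)
fs=[fit(x,"fence",f0) for x in ([t],[cs[1]],cs)]; bs=[fit(x,"box",b0) for x in ([t],[cs[1]],cs)]
for r in fs+bs: print(np.round(r[0],3),r[1:])
for f,b in zip(fs,bs): print(infence(f[0],b[0]))
for n,c,z in (("top",t,(200,60,250,190)),("scene",cs[1],(180,190,140,110))): overlay(c,[(FEN,25,fs[2][0]),(BOX,50,bs[2][0])],f"pics/o_{n}.png",z)
a=cv2.imread("pics/o_top.png")
# red/green boxes nearest corners (z=50), stamp
for n,x,y,z in (("redA",432,311,50),("redB",367,333,50),("greenA",570,187,50),("greenB",566,240,50),("stamp",330,290,20),("paperw",300,222,20)): print(n,U(x,y,z).round())
E
```

```text
rail [730.90485494  98.02097549  25.        ] [ 685.50676933 -147.78394908   25.        ] 249.9620913591354 stop end [614.19197699 119.03991373  25.        ]
boxc [560.63834275 -42.29687565  50.        ]
[624.91978704  23.76589567  50.        ] [ 589.38926554 -132.29088733   50.        ]
(np.float64(718.9048549380292), np.float64(98.02097548784857), np.float64(-0.18263347995798984)) (np.float64(560.6383427535271), np.float64(-42.296875647180926), np.float64(-0.22386087022043166))
[ 7.2816e+02  9.8826e+01 -1.6700e-01] (np.float64(252.6875), [np.uint64(1463)])
[ 7.23122e+02  9.83890e+01 -1.64000e-01] (np.float64(156.3125), [np.uint64(1088)])
[ 7.25581e+02  9.87940e+01 -1.67000e-01] (np.float64(489.4375), [np.uint64(1463), np.uint64(1088)])
[ 5.59739e+02 -4.22540e+01 -2.60000e-01] (np.float64(256.875), [np.uint64(3433)])
[ 5.68627e+02 -4.52800e+01 -1.39000e-01] (np.float64(1153.1875), [np.uint64(3188)])
[ 5.60332e+02 -4.15750e+01 -2.40000e-01] (np.float64(1486.3125), [np.uint64(3433), np.uint64(3188)])
[-1.42600825e+02 -1.67135527e+02 -9.27319703e-02]
[-1.29044297e+02 -1.66903836e+02  2.46258032e-02]
[-1.39537403e+02 -1.65951899e+02 -7.22789737e-02]
redA [448.   8.  50.]
redB [414. 102.  50.]
greenA [ 638. -200.   50.]
greenB [ 556. -191.   50.]
stamp [481. 162.  20.]
paperw [587. 212.  20.]
```

View pics/o_top.png

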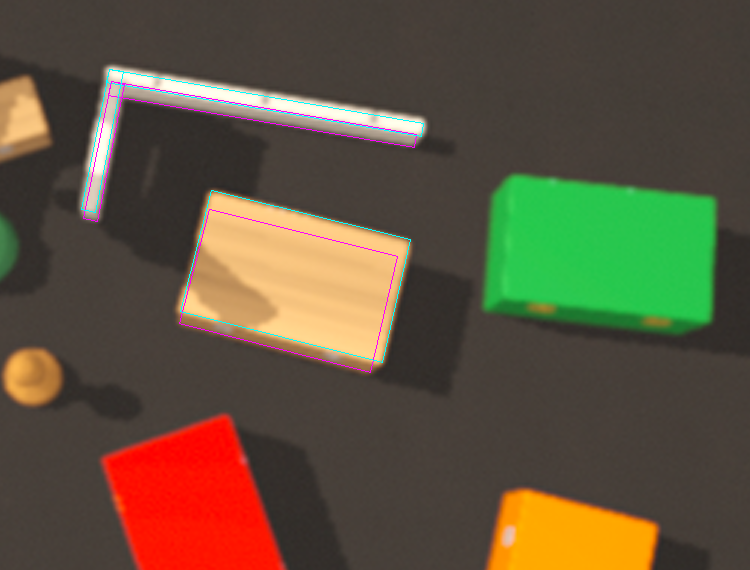

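The combined fit follows the fence well. I'll use the top-view box fit, because the scene mask missed a face. In the fence frame the box is at (-141, -167), turned -0.09.

Plan: keep the jaws open, push the near long side along fence +x with both fingertips, then push the right end along fence +y. First I turn the tool to yaw -0.167 and travel above the start point.

play_rows:
  increments: "0 0 0 8.08; 0 0 0 8.08; 0 0 0 8.08; 0 0 0 8.08; 0.0133 -0.0465 0 0"
  grip: 0

```text
t: 0.6
tool_pos: [251.6, -513.9, 239.4]
ee_rot: [3.138, -0.0, -0.175]
contact_force: [2.0, 1.1, 0.0]
gripper_width: 1.001
```

play_rows:
  increments: "0.0133 -0.0465 0 0; 0.0133 -0.0465 0 0; 0.0133 -0.0465 0 0; 0.0133 -0.0465 0 0; 0.0133 -0.0465 0 0"

```text
t: 1.1
tool_pos: [357.3, -289.6, 239.5]
ee_rot: [-3.141, 0.0, -0.168]
contact_force: [0.9, -0.8, -0.6]
gripper_width: 0.999
```

play_rows:
  increments: "0.0133 -0.0465 0 0; 0.0133 -0.0465 0 0; 0.0133 -0.0465 0 0; 0.0133 -0.0465 0 0; 0 0 0 0"

```text
t: 1.6
tool_pos: [441.8, -112.0, 239.5]
ee_rot: [-3.139, -0.0, -0.161]
contact_force: [-0.9, -0.7, 0.3]
gripper_width: 1.006
```

```bash
cat > s.py <<'E'
from h import *; from rig import ctrl
F=np.array([725.6,98.8,-0.167])
def tell(F=F):
    s=ctrl.get_state(); p=s["tool_pos"]; print("t",round(s["t"],2),"pos",np.round(p,1),"yaw",round(s["ee_rot"][2],3),"fence",np.round(infence(F,np.array([p[0],p[1],s["ee_rot"][2]])),3),"F",np.round(s["contact_force"],1),"q",np.round(s["q"],2))
if __name__=="__main__": tell()
E
python3 s.py
```

```text
t 1.6 pos [ 441.8 -112.   239.5] yaw -0.161 fence [-2.44825e+02 -2.55000e+02  6.00000e-03] F [-0.9 -0.7  0.3] q [-0.4   0.15  1.81  0.    1.19  1.33]
```

play_rows:
  increments: "0.012 -0.044 -0.0 0; 0.012 -0.044 0 0; 0 0 0.04 0; 0 0 0.04 0; 0 0 0 0"

```text
t: 2.1
tool_pos: [474.6, -33.6, 155.6]
ee_rot: [-3.141, 0.01, -0.167]
contact_force: [-0.8, 0.1, 0.7]
gripper_width: 0.996
```

Run:
```python
from s import *; from rig import imaging; import pickle
tell(); c=imaging.capture("wrist"); pickle.dump(c,open("pics/w1.pkl","wb"))
t=imaging.capture("top"); pickle.dump(t,open("pics/t1.pkl","wb"))
overlay(t,[(FEN,25,F),(BOX,50,(560,-42,-.26))],"pics/t1.png",(190,70,250,200))
```

```text
t 2.1 pos [474.6 -33.6 155.6] yaw -0.167 fence [-225.462 -172.277    0.   ] F [-0.8  0.1  0.7] q [-0.22  0.29  1.86 -0.    1.    1.52]
```

View pics/t1.png

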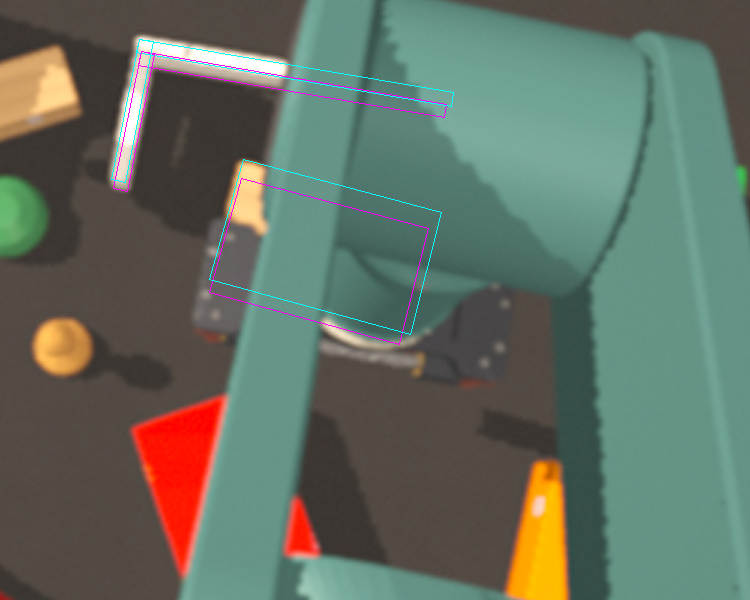

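The arm hides most of the box in the top view, but the visible box corner at (245,165) matches the fit. Next, the wrist view.

Run:
```python
from s import *; from rig import imaging; import pickle
tell(); c=imaging.capture("wrist"); print(-c["R"].T@c["t"])
R=(414-25,0); overlay(c,[(FEN,25,F),(BOX,50,(560,-42,-.26))],"pics/w1.png"); cv2.imwrite("pics/w1.png",cv2.resize(cv2.imread("pics/w1.png"),(800,600)))
```

```text
t 2.2 pos [478.1 -34.7 159.6] yaw -0.168 fence [-2.21904e+02 -1.72780e+02 -1.00000e-03] F [ 0.5 -0.8  1. ] q [-0.22  0.28  1.86 -0.    1.    1.52]
[552.38197981 -47.32414102 303.29070858]
```

View pics/w1.png

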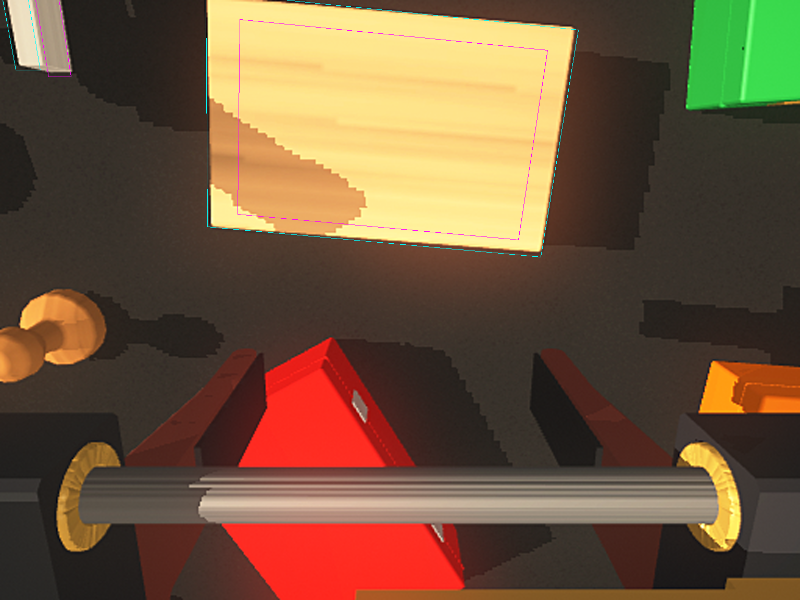

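The wrist view shows the box matching the fit to about 2 mm. The red box's corner is near the left finger at (332,338), so I'll check that clearance before descending.

Run:
```python
from s import *; from rig import imaging
tell(); c=imaging.capture("wrist"); k=1.5625
for n,x,y,z in (("redcorner",332,338,50),("red right",410,465,50),("red left",265,378,50)):
    X=unproj(c,(x/k,y/k),z); print(n,X.round(),infence(F,np.array([X[0],X[1],0]))[:2].round())
s=ctrl.get_state()
for y in (-57,57): print(y,proj(c,[s["tool_pos"]+[0.166*-y*-1,0,0]]))
```

```text
t 2.25 pos [479.3 -35.  160.7] yaw -0.168 fence [-2.20668e+02 -1.72878e+02 -1.00000e-03] F [ 0.4 -0.2  0.2] q [-0.22  0.28  1.86 -0.    1.    1.52]
redcorner [468.   1.  50.] [-238. -140.]
red right [389. -26.  50.] [-311. -179.]
red left [452.  39.  50.] [-260. -104.]
-57 [[257.87342726 280.05230202]]
57 [[250.99744149 243.45927945]]
```

Taking (332,338) as the red box's base corner puts it near fence x = -255. The fingers span -230 to -210 and the box face is at about -197, so there is room to descend.

play_rows:
  increments: "0 -0.005 0.044 0; 0 0 0.044 0; 0 0 0.042 0; 0 0 0 0; 0 0 0 0"

```text
t: 2.8
tool_pos: [480.4, -29.8, 30.9]
ee_rot: [-3.142, -0.001, -0.168]
contact_force: [-0.1, 0.6, 0.8]
gripper_width: 1.0
```

play_rows:
  increments: "0.008 0 0 0; 0.008 0 0 0; 0.008 0 0 0; 0.008 0 0 0; 0.008 0 0 0"

```text
t: 3.3
tool_pos: [518.2, -35.6, 30.4]
ee_rot: [-3.141, 0.002, -0.167]
contact_force: [-5.9, 1.1, 4.4]
gripper_width: 0.999
```

```bash
python3 s.py
```

```text
t 3.3 pos [518.2 -35.6  30.4] yaw -0.167 fence [-182.125 -167.031    0.   ] F [-5.9  1.1  4.4] q [-0.2   0.53  1.88  0.    0.73  1.54]
```

play_rows:
  increments: "0.008 0 0 0; 0.008 0 0 0; 0.008 0 0 0; 0.008 0 0 0; 0.008 0 0 0"

```text
t: 3.8
tool_pos: [557.6, -42.2, 30.2]
ee_rot: [-3.141, 0.003, -0.167]
contact_force: [-5.6, 0.5, 3.9]
gripper_width: 1.0
```

play_rows:
  increments: "0.007 0 0 0; 0.006 0 0 0; 0.004 0 0 0; 0.003 0 0 0; 0.002 0 0 0"

```text
t: 4.3
tool_pos: [579.6, -46.0, 30.1]
ee_rot: [-3.141, 0.002, -0.167]
contact_force: [-5.7, 1.2, 5.5]
gripper_width: 1.004
```

Run:
```python
from s import *; from rig import imaging
tell(); c=imaging.capture("wrist"); 
overlay(c,[(FEN,25,F)],"pics/w2.png"); cv2.imwrite("pics/w2.png",cv2.resize(cv2.imread("pics/w2.png"),(800,600)))
```

```text
t 4.3 pos [579.6 -46.   30.1] yaw -0.167 fence [-119.912 -167.046   -0.   ] F [-5.7  1.2  5.5] q [-0.2   0.59  1.74  0.    0.81  1.54]
```

View pics/w2.png

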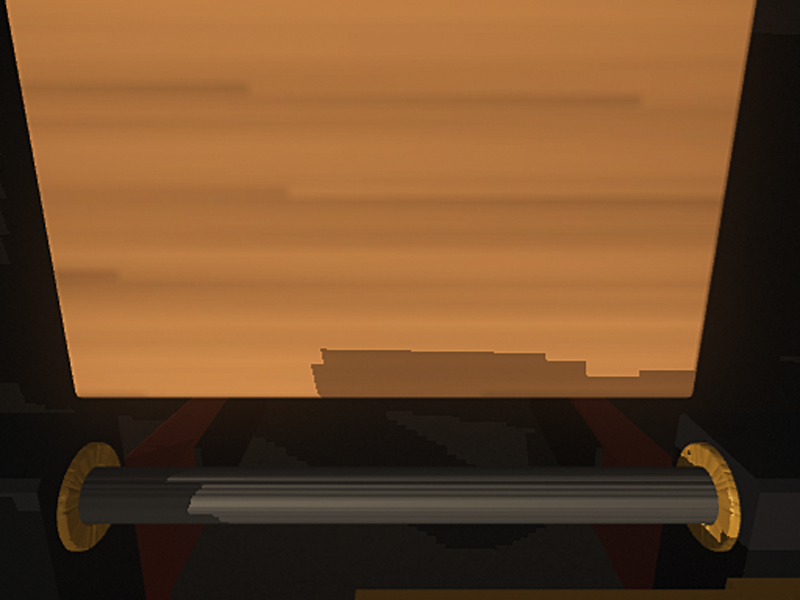

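The box is square to the tool, with its near edge level at row 397, and it sits about 10 mm short of the rail. I'll creep forward until I feel the rail.

play_rows:
  increments: "0.002 0 0 0; 0.002 0 0 0; 0.0015 0 0 0; 0.001 0 0 0; 0 0 0 0"

```text
t: 4.85
tool_pos: [586.3, -47.2, 30.0]
ee_rot: [-3.141, 0.001, -0.167]
contact_force: [-4.9, 1.0, 3.3]
gripper_width: 0.997
```

play_rows:
  increments: "0.001 0 0 0; 0.001 0 0 0; 0 0 0 0"

```text
t: 5.15
tool_pos: [588.2, -47.5, 30.0]
ee_rot: [-3.141, 0.001, -0.167]
contact_force: [-5.1, 0.3, 4.2]
gripper_width: 1.0
```

```bash
python3 s.py
```

```text
t 5.15 pos [588.2 -47.5  30. ] yaw -0.167 fence [-111.16  -167.089   -0.   ] F [-5.1  0.3  4.2] q [-0.2   0.6   1.72  0.    0.82  1.54]
```

play_rows:
  increments: "0.001 0 0 0; 0.001 0 0 0; 0 0 0 0"

```text
t: 5.45
tool_pos: [589.1, -47.6, 29.9]
ee_rot: [-3.141, 0.003, -0.167]
contact_force: [-7.1, 0.7, 6.0]
gripper_width: 1.0
```

play_rows:
  increments: "0.001 0 0 0; 0 0 0 0"

```text
t: 5.65
tool_pos: [589.0, -47.6, 29.8]
ee_rot: [-3.141, 0.005, -0.167]
contact_force: [-9.3, 1.8, 7.4]
gripper_width: 0.996
```

The tool stalled with rising force, so the rail is reached. A little more to seat the box.

play_rows:
  increments: "0.002 0 0 0; 0.002 0 0 0; 0.002 0 0 0; 0 0 0 0"

```text
t: 6.05
tool_pos: [589.1, -47.7, 29.1]
ee_rot: [3.141, 0.016, -0.166]
contact_force: [-22.2, 2.0, 15.4]
gripper_width: 0.996
```

```bash
python3 s.py
```

```text
t 6.05 pos [589.1 -47.7  29.1] yaw -0.166 fence [-1.10275e+02 -1.67121e+02  1.00000e-03] F [-22.2   2.   15.4] q [-0.2   0.61  1.7  -0.    0.85  1.54]
```

Next: back off, lift, turn 90° and narrow the jaws so they fit on the 100 mm end.

play_rows:
  increments: "-0.02 0 0 0; -0.02 0 0 0; 0 0 -0.045 0; 0 0 -0.045 0; 0 0 -0.01 -8.2"

```text
t: 6.55
tool_pos: [563.0, -43.4, 135.2]
ee_rot: [3.14, -0.011, -0.022]
contact_force: [0.5, 0.3, -0.0]
gripper_width: 1.0
```

play_rows:
  increments: "0 0 0 -8.2; 0 0 0 -8.2; 0 0 0 -8.2; 0 0 0 -8.2; 0 0 0 -8.2"
  grip: 0.4

```text
t: 7.05
tool_pos: [560.0, -42.9, 130.6]
ee_rot: [3.139, -0.003, 0.697]
contact_force: [-0.0, 0.0, -0.4]
gripper_width: 0.61
```

play_rows:
  increments: "0 0 0 -8.2; 0 0 0 -8.2; 0 0 0 -8.2; 0 0 0 -8.2; 0 0 0 -8.0"

```text
t: 7.55
tool_pos: [560.0, -42.9, 130.5]
ee_rot: [3.138, -0.0, 1.409]
contact_force: [-0.3, -0.6, -0.4]
gripper_width: 0.599
```

play_rows:
  increments: "-0.034 0.03 0 0; -0.034 0.03 0 0; -0.033 0.029 0 0; 0 0 0 0; 0 0 0 0"

```text
t: 8.05
tool_pos: [630.3, -158.1, 130.0]
ee_rot: [3.139, -0.0, 1.402]
contact_force: [-0.3, 0.2, 0.5]
gripper_width: 0.596
```

Run:
```python
from s import *; from rig import imaging
tell(); c=imaging.capture("wrist"); 
overlay(c,[(FEN,25,F),(BOX,50,(F[0]-50*.986-167*.166,F[1]+50*.166-167*.986,F[2]))],"pics/w3.png"); cv2.imwrite("pics/w3.png",cv2.resize(cv2.imread("pics/w3.png"),(800,600)))
```

```text
t 8.05 pos [ 630.3 -158.1  130. ] yaw 1.402 fence [ -51.253 -269.143    1.569] F [-0.3  0.2  0.5] q [-0.35  0.53  1.51  0.    1.09 -0.18]
```

View pics/w3.png

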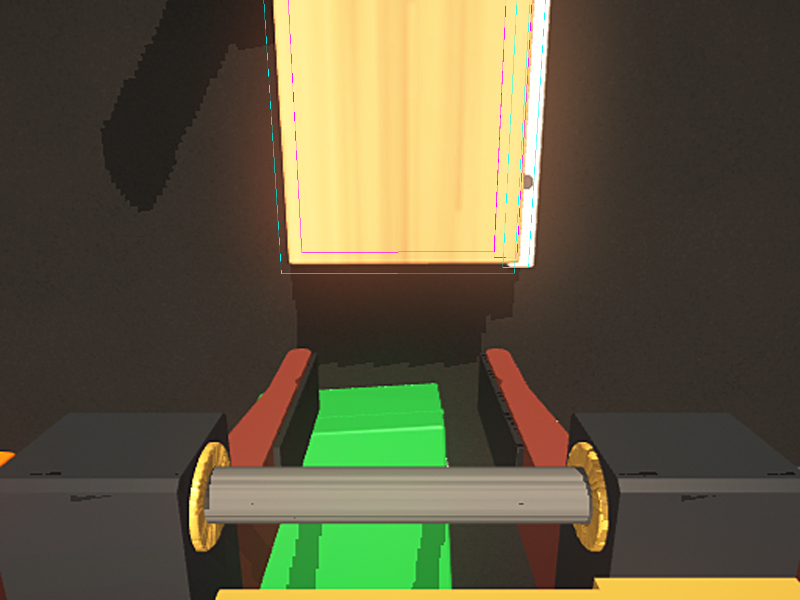

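The end push pose is good: the box lies along the rail, with its near end at row 264. I'll check the gap to the green box before lowering.

Run:
```python
from s import *; from rig import imaging
c=imaging.capture("wrist"); k=1.5625
for n,x,y,z in (("green base",438,384,0),("green baseL",318,390,0),("box end L",290,264,50),("box end R",519,262,50),("rail end in",509,266,25),("rail end out",534,266,25)):
    X=unproj(c,(x/k,y/k),z); print(n,X.round(),infence(F,np.array([X[0],X[1],0]))[:2].round(1))
```

```text
green base [ 644. -213.    0.] [ -28.8 -321.1]
green baseL [ 577. -205.    0.] [ -95.8 -324.7]
box end L [ 590. -124.   50.] [ -97.1 -242.1]
box end R [ 686. -139.   50.] [   0.7 -241.4]
rail end in [ 686. -147.   25.] [   1.8 -248.6]
rail end out [ 698. -149.   25.] [  13.7 -248.6]
```

There is room: the fingers span -279 to -259, the green box starts at -321 and the box end is at -242. Lower and push.

play_rows:
  increments: "0 0 0.04 0; 0 0 0.04 0; 0 0 0.02 0; 0 0 0 0; 0 0 0 0"

```text
t: 8.65
tool_pos: [628.7, -155.9, 30.1]
ee_rot: [-3.141, -0.0, 1.405]
contact_force: [0.3, 0.0, 0.1]
gripper_width: 0.599
```

play_rows:
  increments: "0.008 0 0 0; 0.008 0 0 0; 0.008 0 0 0; 0.008 0 0 0; 0.008 0 0 0"

```text
t: 9.15
tool_pos: [636.5, -118.2, 31.6]
ee_rot: [3.139, 0.002, 1.405]
contact_force: [-2.0, -6.1, 3.2]
gripper_width: 0.6
```

play_rows:
  increments: "0.008 0 0 0; 0.008 0 0 0; 0.008 0 0 0; 0.008 0 0 0; 0.008 0 0 0"

```text
t: 9.65
tool_pos: [643.0, -78.7, 31.5]
ee_rot: [3.139, 0.002, 1.405]
contact_force: [-2.1, -6.9, 4.0]
gripper_width: 0.601
```

```bash
python3 s.py
```

```text
t 9.65 pos [643.  -78.7  31.5] yaw 1.405 fence [ -51.911 -188.8      1.572] F [-2.1 -6.9  4. ] q [-0.23  0.65  1.58 -0.    0.9  -0.06]
```

play_rows:
  increments: "0.006 0 0 0; 0.005 0 0 0; 0.003 0 0 0; 0.002 0 0 0; 0 0 0 0"

```text
t: 10.15
tool_pos: [645.7, -62.6, 31.5]
ee_rot: [3.139, 0.002, 1.405]
contact_force: [-1.5, -5.6, 2.4]
gripper_width: 0.597
```

play_rows:
  increments: "0.001 0 0 0; 0.001 0 0 0; 0.001 0 0 0; 0 0 0 0"

```text
t: 10.55
tool_pos: [646.0, -61.8, 31.5]
ee_rot: [3.139, 0.005, 1.406]
contact_force: [-2.8, -12.8, 3.9]
gripper_width: 0.601
```

```bash
python3 s.py
```

```text
t 10.55 pos [646.  -61.8  31.5] yaw 1.406 fence [ -51.775 -171.629    1.573] F [ -2.8 -12.8   3.9] q [-0.2   0.65  1.58 -0.01  0.9  -0.03]
```

The stop is reached: it stalled with force rising to 13 N. Seat it slightly, retreat, lift and look.

play_rows:
  increments: "0.002 0 0 0; 0.001 0 0 0; 0 0 0 0; -0.015 0 0 0; -0.015 0 0 0"

```text
t: 11.05
tool_pos: [641.4, -85.9, 30.7]
ee_rot: [3.14, -0.001, 1.404]
contact_force: [0.8, 0.3, 0.0]
gripper_width: 0.601
```

play_rows:
  increments: "-0.01 0 -0.03 0; -0.01 0 -0.045 0; -0.01 0 -0.045 0; 0 0 -0.04 0; 0 0 0 0"

```text
t: 11.55
tool_pos: [640.0, -116.8, 196.9]
ee_rot: [3.129, 0.001, 1.403]
contact_force: [0.1, -0.3, 0.1]
gripper_width: 0.599
```

Run:
```python
from s import *; from rig import imaging
tell(); c=imaging.capture("wrist")
cv2.imwrite("pics/w4.png",cv2.resize(c["img"][:,:,::-1],(800,600),interpolation=cv2.INTER_CUBIC))
import pickle; pickle.dump(c,open("pics/w4.pkl","wb"))
```

```text
t 11.55 pos [ 640.  -116.8  196.9] yaw 1.403 fence [ -48.613 -226.795    1.57 ] F [ 0.1 -0.3  0.1] q [-0.29  0.46  1.45  0.    1.21 -0.12]
```

View pics/w4.png

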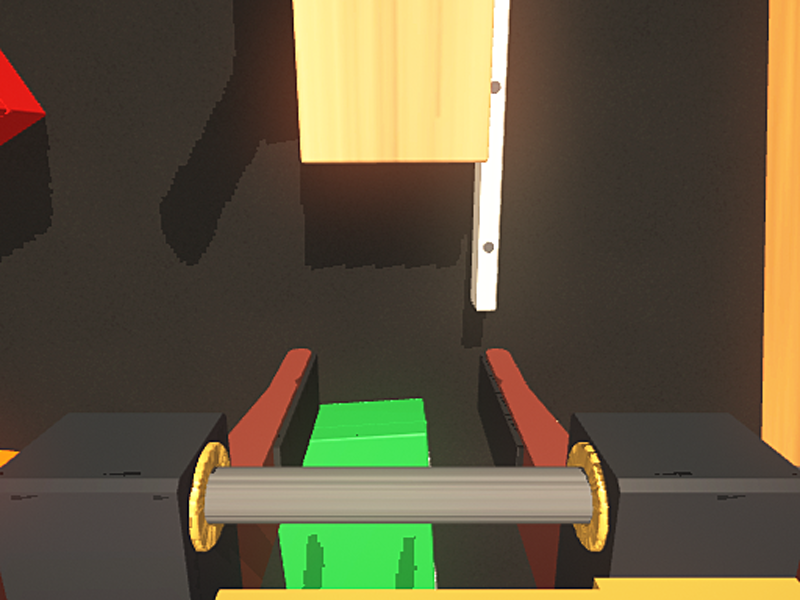

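The box lies along the rail and its end has moved up as expected, but perspective hides any gap. As a finishing press, I'll push the centre of the long side once more with the narrow jaws, so the box can align itself to the rail.

play_rows:
  increments: "0 0 0 8.2; 0 0 0 8.2; 0 0 0 8.2; 0 0 0 8.2; 0 0 0 8.2"

```text
t: 12.1
tool_pos: [634.8, -114.8, 187.8]
ee_rot: [-3.139, 0.001, 0.682]
contact_force: [-0.6, -0.3, -0.2]
gripper_width: 0.6
```

play_rows:
  increments: "0 0 0 8.2; 0 0 0 8.2; 0 0 0 8.2; 0 0 0 8.2; 0 0 0 8.2"

```text
t: 12.6
tool_pos: [634.8, -114.8, 187.8]
ee_rot: [-3.14, 0.003, -0.033]
contact_force: [-0.8, -0.2, 0.2]
gripper_width: 0.599
```

play_rows:
  increments: "0 0 0 8.0; -0.0225 -0.037 0 0; -0.0225 -0.037 0 0; -0.0225 -0.037 0 0; -0.0225 -0.037 0 0"

```text
t: 13.1
tool_pos: [569.8, 47.0, 188.0]
ee_rot: [-3.141, 0.003, -0.168]
contact_force: [1.3, 0.6, 0.1]
gripper_width: 0.602
```

play_rows:
  increments: "0 0 0 0; 0 0 0 0"

```text
t: 13.3
tool_pos: [570.6, 46.5, 188.6]
ee_rot: [3.141, 0.002, -0.165]
contact_force: [0.1, -0.2, -1.4]
gripper_width: 0.598
```

Run:
```python
from s import *; from rig import imaging
tell(); c=imaging.capture("wrist")
cv2.imwrite("pics/w5.png",cv2.resize(c["img"][:,:,::-1],(800,600),interpolation=cv2.INTER_CUBIC))
import pickle; pickle.dump(c,open("pics/w5.pkl","wb"))
```

```text
t 13.3 pos [570.6  46.5 188.6] yaw -0.165 fence [-1.44145e+02 -7.73840e+01  2.00000e-03] F [ 0.1 -0.2 -1.4] q [-0.04  0.37  1.63  0.    1.14  1.7 ]
```

View pics/w5.png

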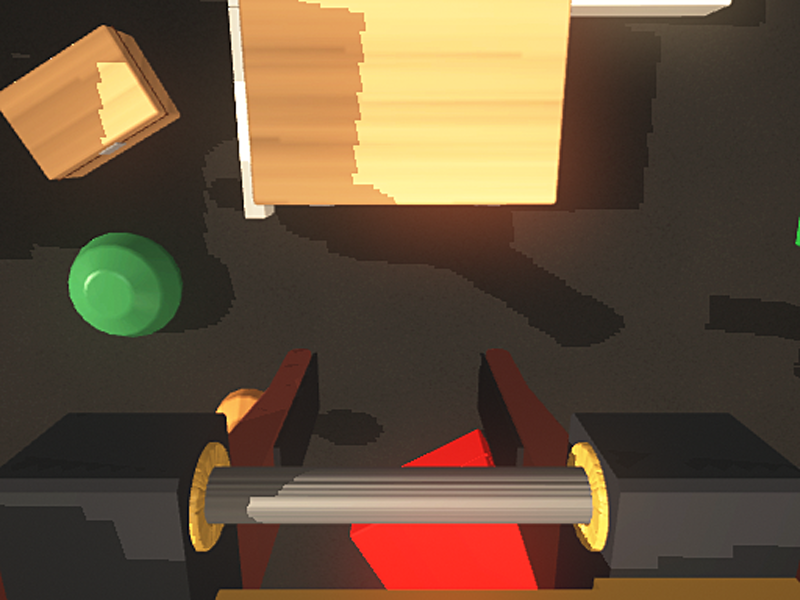

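The box is in the corner and the bystanders look unmoved. Lower and press the long side gently.

play_rows:
  increments: "0 0 0.045 0; 0 0 0.045 0; 0 0 0.045 0; 0 0 0.023 0; 0 0 0 0"

```text
t: 13.85
tool_pos: [569.2, 44.1, 27.8]
ee_rot: [3.141, 0.007, -0.169]
contact_force: [-0.4, 0.2, -0.1]
gripper_width: 0.602
```

play_rows:
  increments: "0.008 0 0 0; 0.008 0 0 0; 0.007 0 0 0; 0.004 0 0 0; 0.002 0 0 0"

```text
t: 14.35
tool_pos: [601.8, 40.4, 32.7]
ee_rot: [-3.141, -0.002, -0.167]
contact_force: [0.3, 0.7, -0.8]
gripper_width: 0.599
```

```bash
python3 s.py
```

```text
t 14.35 pos [601.8  40.4  32.7] yaw -0.167 fence [-112.365  -78.121   -0.   ] F [ 0.3  0.7 -0.8] q [-0.05  0.61  1.69  0.    0.84  1.69]
```

play_rows:
  increments: "0.002 0 0 0; 0.001 0 0 0; 0.001 0 0 0; 0.001 0 0 0; 0 0 0 0"

```text
t: 14.85
tool_pos: [603.6, 40.0, 31.4]
ee_rot: [3.141, 0.003, -0.167]
contact_force: [-5.1, 0.9, 4.0]
gripper_width: 0.598
```

play_rows:
  increments: "0.001 0 0 0; 0.001 0 0 0; 0.001 0 0 0; 0 0 0 0"

```text
t: 15.25
tool_pos: [603.6, 40.0, 31.1]
ee_rot: [3.141, 0.009, -0.167]
contact_force: [-11.5, 1.8, 9.0]
gripper_width: 0.601
```

```bash
python3 s.py
```

```text
t 15.25 pos [603.6  40.   31.1] yaw -0.167 fence [-110.503  -78.249    0.   ] F [-11.5   1.8   9. ] q [-0.05  0.61  1.68  0.    0.86  1.69]
```

It stalled at the same depth as before (-110.5), so it is flush. Withdraw well clear.

play_rows:
  increments: "-0.02 0 0 0; -0.02 0 0 0; 0 0 -0.045 0; 0 0 -0.045 0; 0 0 -0.045 0"

```text
t: 15.75
tool_pos: [569.0, 45.8, 168.1]
ee_rot: [-3.142, -0.001, -0.167]
contact_force: [1.0, 0.4, -0.5]
gripper_width: 0.604
```

play_rows:
  increments: "0 0 -0.045 0; -0.018 0.045 0 0; -0.018 0.045 0 0; -0.018 0.045 0 0; -0.018 0.045 0 0"

```text
t: 16.25
tool_pos: [467.6, -121.2, 212.1]
ee_rot: [3.141, -0.002, -0.166]
contact_force: [0.8, -0.5, -0.0]
gripper_width: 0.601
```

play_rows:
  increments: "-0.018 0.045 0 0; -0.018 0.045 0 0; -0.018 0.045 0 0; -0.018 0.045 0 0; -0.018 0.045 0 0"

```text
t: 16.75
tool_pos: [340.8, -328.6, 212.0]
ee_rot: [3.14, -0.002, -0.168]
contact_force: [0.4, -0.5, -0.5]
gripper_width: 0.596
```

play_rows:
  increments: "0 0.045 0 0; 0 0.045 0 0; 0 0.045 0 0; 0 0 0 0; 0 0 0 0"

```text
t: 17.25
tool_pos: [318.9, -460.5, 211.3]
ee_rot: [-3.142, -0.0, -0.169]
contact_force: [-0.7, 0.1, -0.5]
gripper_width: 0.6
```

Run:
```python
from s import *; from rig import imaging; import pickle
tell(); t=imaging.capture("top"); t0=pickle.load(open("pics/top0.pkl","rb"))
f=fit([t],"fence",(728,99,-.167),pad=5)[0]
a=f[2]; b0=(f[0]-50*np.cos(a)-80*-np.sin(a)*-1*-1,0,0)
b0=(f[0]-50*np.cos(a)+80*np.sin(a), f[1]-50*np.sin(a)-80*np.cos(a), a)
b,e,n=fit([t],"box",b0,pad=5); print("fence",f,"box",b,e,n,"rel",infence(f,b))
f0=np.array([728.2,98.8,-.167]); print("rel to first fence fit",infence(f0,b))
d=cv2.absdiff(t["img"],t0["img"]).max(2); 
im=np.vstack([t["img"][60:240,100:450],cv2.cvtColor(d,cv2.COLOR_GRAY2RGB)[60:240,100:450]])[:,:,::-1]
cv2.imwrite("pics/end.png",cv2.resize(im,None,fx=1.66,fy=1.66,interpolation=cv2.INTER_CUBIC))
```

```text
t 17.25 pos [ 318.9 -460.5  211.3] yaw -0.169 fence [-3.08069e+02 -6.19149e+02 -2.00000e-03] F [-0.7  0.1 -0.5] q [-1.09  0.33  1.63  0.    1.18  0.65]
fence [ 7.29575057e+02  1.01255024e+02 -1.69583015e-01] box [ 6.64544113e+02  2.61372897e+01 -1.38915382e-01] 189.0 [np.uint64(3290)] rel [-5.14203678e+01 -8.50155481e+01  3.06676325e-02]
rel to first fence fit [-5.06919509e+01 -8.22330073e+01  2.80846176e-02]
```

View pics/end.png

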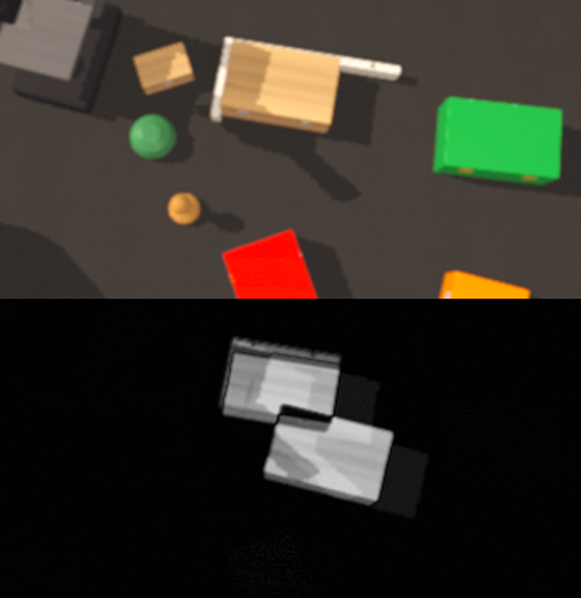

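The bystanders show no change in the difference image. The top fit gives (-51, -82 to -85), yaw +0.03, but the box hides part of the fence there. I'll cross-check with the sharper wrist pictures I already saved, by unprojecting edges.

Run:
```python
from s import *; import pickle
k=1.5625
for fn,pts in (("w4",[("rail out",509,0,25),("rail out",496,310,25),("rail in end",474,308,0),("box R",494,0,50),("box R end",487,161,50),("box L end",302,161,50),("box L",293,0,50)]),
 ("w5",[("stop end outer",246,217,25),("stop outer top",229,0,25),("stop end base-right",273,213,0),("box near L",255,206,50),("box near R",556,205,50),("box L top",239,0,50),("box R top",570,0,50),("rail in base",728,7,0),("rail in base",573,15,0)])):
    c=pickle.load(open(f"pics/{fn}.pkl","rb"))
    for n,x,y,z in pts:
        X=unproj(c,((x+.5)/k-.5,(y+.5)/k-.5),z); print(fn,n,infence(F,np.array([X[0],X[1],0]))[:2].round(1))
```

```text
w4 rail out [ 14.  -77.3]
w4 rail out [  15.4 -249.7]
w4 rail in end [   5.7 -255.9]
w4 box R [  1.7 -83.3]
w4 box R end [   1.6 -159.7]
w4 box L end [ -96.  -159.6]
w4 box L [-96.6 -83.5]
w5 stop end outer [-107.2    9.7]
w5 stop outer top [ 4.5 10.1]
w5 stop end base-right [-1.078e+02 -1.000e-01]
w5 box near L [-98.3  -2.5]
w5 box near R [ -97.5 -160.2]
w5 box L top [-1.4 -1.8]
w5 box R top [  -1.2 -158.9]
w5 rail in base [   7.5 -262.3]
w5 rail in base [   3.3 -175.8]
```

The wrist edges agree with the box being home. The stop's inner face is at y = -2.0 and the box end at -2.2; the rail's inner face is at about x = 2–3 and the box side at 1.7, parallel to within about 0.01 rad. Handing in.

```bash
python3 -c "
from rig import sign_off; print(sign_off())"
```

```text
the job is handed in; nothing more can be done
None
```

The slide box is pushed into the fence corner, with its long side against the rail and its end against the stop. I handed the job in at about 17 s with the hand well clear; `sign_off()` gave no verdict.

- **Pushing:** I pushed the near long side with both fingertips until the rail stopped it, then pushed the right end along the rail to the stop. I finished with a light press on the long side. The highest reading was about 27 N at the wrist, and the box was never gripped or lifted.
- **Wrist-camera check:** The edges show the box end within about 0.5 mm of the stop and the long side within about 1–2 mm of the rail, parallel to about 0.01 rad. I measured this just before the final press, which stalled at the same depth as the first rail push, to about 0.2 mm.
- **Bystanders:** Comparing top views from before and after shows changes only where the slide box was and is now. The small box, paperweight, stamp and look-alikes did not move.
- **One check disagreed:** The coarser top-view outline fit after withdrawal gave the box centre at about (-51, -82 to -85) mm, turned 0.03 rad, instead of (-50, -80) and 0. I put this down to the box hiding part of the fence in that view, and trusted the wrist view and the contact stalls.

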